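# Sort the shelving fittings into their trays

## Task

Five fittings from a dismantled shelf stand about on the bench: two levelling feet, two corner brackets and a square splice sleeve. Sort them into the three white trays, each fitting into the tray that carries a fixed sample of its kind on its ledge, one fitting to a bay, standing upright and flat on the bay's floor as it stood on the bench. Either bay of the right tray will do; let go of everything at the end.

Things in the scene. Friction and masses are not known exactly. Their poses are not given: they have to be found in the camera images.
- foot_a: loose levelling foot of a shelf post, one of two alike, standing on its pad: round black rubber pad 44 mm across, 12 mm high, on it a 22 mm wide steel nut (to 20 mm height), then an upright steel threaded stem 12 mm across up to 62 mm height: grip it there. Origin: centre of the underside; z up along the stem. About 70 g.
- foot_b: loose levelling foot of a shelf post, one of two alike, standing on its pad: round black rubber pad 44 mm across, 12 mm high, on it a 22 mm wide steel nut (to 20 mm height), then an upright steel threaded stem 12 mm across up to 62 mm height: grip it there. Origin: centre of the underside; z up along the stem. About 70 g.
- bracket_a: loose L-shaped cast aluminium corner bracket, one of two alike: flat leg 46 mm (x) by 36 mm (y), 8 mm thick, on the bench; upright leg 8 mm thick (x), 36 mm wide (y), top 60 mm above the bench, centred at x = -19 mm. Grip the upright leg across its 8 mm, in its upper half. Origin: centre of the underside of the flat leg; z up. About 90 g.
- bracket_b: loose L-shaped cast aluminium corner bracket, one of two alike: flat leg 46 mm (x) by 36 mm (y), 8 mm thick, on the bench; upright leg 8 mm thick (x), 36 mm wide (y), top 60 mm above the bench, centred at x = -19 mm. Grip the upright leg across its 8 mm, in its upper half. Origin: centre of the underside of the flat leg; z up. About 90 g.
- sleeve: loose splice sleeve for shelf posts: an upright piece of square steel tube, 30 by 30 mm outside, 3 mm wall, 60 mm tall, open at both ends. Origin: centre of the underside; z is up along the tube, x and y are square to its faces. About 100 g.
- tray_feet: fixed white plastic open tray, two bays; a fixed levelling foot on its ledge towards the robot (6 mm high, x -89 to -37 mm) is its sample, at x = -63, y = 0, top 66 to 68 mm up. Origin: underside of the bay part, centre. Bay centres: x = 0, y = +35 and -35 mm; bays 66 by 66 mm (x, y) inside, floor 4 mm above the origin, all walls 20 mm high, 4 mm thick. z up.
- tray_brackets: fixed white plastic open tray, two bays; a fixed corner bracket on its ledge towards the robot (6 mm high, x -89 to -37 mm) is its sample, at x = -63, y = 0, top 66 to 68 mm up (leg at x = -82). Origin: underside of the bay part, centre. Bay centres: x = 0, y = +35 and -35 mm; bays 66 by 66 mm (x, y) inside, floor 4 mm above the origin, all walls 20 mm high, 4 mm thick. z up.
- tray_sleeves: fixed white plastic open tray, two bays; a fixed square splice sleeve on its ledge towards the robot (6 mm high, x -89 to -37 mm) is its sample, at x = -63, y = 0, top 66 to 68 mm up. Origin: underside of the bay part, centre. Bay centres: x = 0, y = +35 and -35 mm; bays 66 by 66 mm (x, y) inside, floor 4 mm above the origin, all walls 20 mm high, 4 mm thick. z up.
Mind the look-alikes: they are no part of the job. Leave any yellow look-alike of the bracket_b alone.

How it is judged:
At the end, for the whole second after the job is handed in: Feet and brackets one to each bay of their trays, the sleeve in either bay of its tray: each origin within 22 mm of its bay's centre along the tray's x and y, less than 9 mm above the tray's underside, upright within 0.12 rad, released and at rest (((x of foot_a in the frame of tray_feet between -0.022 and 0.022 m and y of foot_a in the frame of tray_feet between 0.013 and 0.057 m and z of foot_a in the frame of tray_feet between 0 and 0.009 m and angle between each of foot_a, foot_b's own z axis and vertical below 0.12 rad and x of foot_b in the frame of tray_feet between -0.022 and 0.022 m and y of foot_b in the frame of tray_feet between -0.057 and -0.013 m and z of foot_b in the frame of tray_feet between 0 and 0.009 m) or (x of foot_a in the frame of tray_feet between -0.022 and 0.022 m and y of foot_a in the frame of tray_feet between -0.057 and -0.013 m and z of foot_a in the frame of tray_feet between 0 and 0.009 m and angle between each of foot_a, foot_b's own z axis and vertical below 0.12 rad and x of foot_b in the frame of tray_feet between -0.022 and 0.022 m and y of foot_b in the frame of tray_feet between 0.013 and 0.057 m and z of foot_b in the frame of tray_feet between 0 and 0.009 m)) and ((x of bracket_a in the frame of tray_brackets between -0.022 and 0.022 m and y of bracket_a in the frame of tray_brackets between 0.013 and 0.057 m and z of bracket_a in the frame of tray_brackets between 0 and 0.009 m and angle between each of bracket_a, bracket_b's own z axis and vertical below 0.12 rad and x of bracket_b in the frame of tray_brackets between -0.022 and 0.022 m and y of bracket_b in the frame of tray_brackets between -0.057 and -0.013 m and z of bracket_b in the frame of tray_brackets between 0 and 0.009 m) or (x of bracket_a in the frame of tray_brackets between -0.022 and 0.022 m and y of bracket_a in the frame of tray_brackets between -0.057 and -0.013 m and z of bracket_a in the frame of tray_brackets between 0 and 0.009 m and angle between each of bracket_a, bracket_b's own z axis and vertical below 0.12 rad and x of bracket_b in the frame of tray_brackets between -0.022 and 0.022 m and y of bracket_b in the frame of tray_brackets between 0.013 and 0.057 m and z of bracket_b in the frame of tray_brackets between 0 and 0.009 m)) and ((x of sleeve in the frame of tray_sleeves between -0.022 and 0.022 m and y of sleeve in the frame of tray_sleeves between 0.013 and 0.057 m and z of sleeve in the frame of tray_sleeves between 0 and 0.009 m and angle between sleeve's own z axis and vertical below 0.12 rad) or (x of sleeve in the frame of tray_sleeves between -0.022 and 0.022 m and y of sleeve in the frame of tray_sleeves between -0.057 and -0.013 m and z of sleeve in the frame of tray_sleeves between 0 and 0.009 m and angle between sleeve's own z axis and vertical below 0.12 rad)) and linear speed of each of foot_a, foot_b, bracket_a, bracket_b, sleeve below 0.02 m/s and angular speed of each of foot_a, foot_b, bracket_a, bracket_b, sleeve below 0.2 rad/s and contact force between each of foot_a, foot_b, bracket_a, bracket_b, sleeve and the fingers below 0.1 N); the robot touches nothing.
It also fails if it takes over 128 s, if anything falls off the work surface, if the arm or the gripper's body presses on something with over 40 N, if the wrist force passes 120 N, or if a joint passes its speed limit or range.

## Robot

A 6-joint arm with a two-finger parallel gripper is mounted at the origin on the work surface. World frame = base frame: x ahead of the robot, y to its left, z up, the work surface at z = 0. Lengths are in m, angles in rad, forces in N, time in s.
With the tool pointing down it reaches from about 0.25 to 0.725 m from the base axis. Payload 9.7 kg.
Tool frame: the origin (TCP) lies at the very end of the fingers, on their centre line; the grasp point (between the pads) lies 19 mm behind it (ctrl.pinch_z is the distance from the TCP to the grasp point, in m); z points along the fingers, y is the line along which they close (so a half turn about z gives the same grasp; the last joint's range is limited). The gripper opens to 85 mm and grips with 20 to 120 N. Pads are 22 mm wide; open, the fingers measure 114 mm over their backs; the gripper's body (76 mm by 85 mm) begins 54 mm behind the grasp point. The pads swing forward as they close: fully open they stand 13 mm farther back than shut.
Start: joints at [1.304, 0.087, 0.176, 1.66, 0, 1.571], TCP at [0.145, 0.531, 0.231] pointing down, gripper open.
Joint ranges: [-3.13, 3.13], [-0.85, 1.81], [-1.15, 1.24], [-2.2, 2.28], [-1.44, 1.52], [-3.14, 3.14]. Speed limits (rad/s): [2.22, 2.22, 2.57, 3.14, 3.14, 3.14].

## Interface

Orientations are given as [roll, pitch, yaw] about the fixed x, y, z axes, in that order (R = Rz(yaw) Ry(pitch) Rx(roll)).
In Python, from cell import ctrl, viewer, hand_in gives the robot as it stands. The module is installed in compiled form; this text tells all that it offers.
- The arm moves only by the tool servo_tool, never from a script. Its argument "series" is a list of rows, each a list of 6 numbers: the shift along the world's x, y, z in units of 25 mm (1.0 is 25 mm), then the turn, a rotation vector about the world's x, y, z in units of 5 degrees (1.0 is 5 degrees). In form: [[tx, ty, tz, wx, wy, wz], ...]. A call has 1 to 5 rows; each row shifts and turns the commanded pose from where the row before left it; what a row does not reach is not made up. A row lasts 1/12 s, in which the tool goes at most 41.7 mm and 7.16 degrees, less where a joint would pass 70% of its speed; a pose out of reach is approached as far as the arm can. A call is refused whole if a number of a shift passes 1 or a number of a turn 1, either way. A call with a gripper value outside its range is refused whole. "claw" is the closure, from -1 (fully open) to 1 (shut), set as the call begins (left out, the last holds). The fingers move at their own pace and stop on an object; "force" is the grip in N (left out, the last holds). Time passes only in rows, so rows that do not move let the fingers close. It gives the time, the measured TCP pose, the force, the opening and the grip force at its end, in the units of the state.
- ctrl.sense(): the state, without advancing time (a new reading comes with each control period).
- viewer.grab_frame(name): name is "side" or "top" or "wrist"; returns the picture (384x512x3 uint8, red, green, blue); there is no depth.
- viewer.calibration(name): a dict with "fx", "fy", "cx", "cy" (pixels), "pose" (4x4, takes a point from camera to world coordinates). Camera axes: x right, y up, looking along -z (the intrinsics and any distortion apply to the point x, -y, -z); pixel columns grow to the right and rows downward; lengths in m; the calibration is good to about 2 mm. A picture is of the moment at which its call begins: read the wrist's pose just before it. calibration takes no time and is no camera call; for the wrist camera it gives the pose at the moment of the call.
- hand_in(): hands the job in; it is judged then, once.
The state is a dict: "clock": time; "qpos": joint angles; "joint_velocities": joint speeds; "joint_efforts": joint torques, N m; "position": TCP position; "eef_rot": TCP orientation; "ft_force": force on the tool from outside, world axes, zero at the start; "wrist_torque": the same for the moment, N m; "gripper_width": finger opening in m; "gripper_force": force on a finger pad.
Only numpy, scipy, OpenCV 4.12 (cv2) and the standard library are available. Lean on these libraries where they do the work, as an engineer would, in place of code of your own. Each camera call takes 0.05 s, during which the arm holds its last target. There are 200 camera calls.

## Working session

There is one attempt and no reset: what is moved stays moved. The work goes in short steps, Python scripts to look and compute and a tool call to move; the robot and the scene stay as the last step left them, time stands still between calls to the robot, and variables do not carry over. Pictures are saved under pics/ and viewed, at most 14 in all, crops included, and the job is handed in when it is done.

Besides the shell and the picture viewer there is one more tool, called after ">>>" in YAML: its name, and indented under it one key for each argument. servo_tool: Moves the arm, as the interface text tells. Its arguments: {"type":"object","properties":{"series":{"type":"array","items":{"type":"array","items":{"type":"number"}}},"claw":{"type":"number"},"force":{"type":"number"}},"required":["series"]}

```bash
mkdir -p pics; python3 - <<'E'
from cell import ctrl, viewer
import cv2, numpy as np
for n in ("top","side"):
    im=viewer.grab_frame(n); cv2.imwrite(f"pics/{n}0.png",im[:,:,::-1])
    c=viewer.calibration(n); print(n,{k:(np.round(v,4).tolist() if k=="pose" else v) for k,v in c.items()})
s=ctrl.sense(); print(s, ctrl.pinch_z)
E
```

```text
top {'fx': 385.8504619894179, 'fy': 385.8504619894179, 'cx': 253.67880715886093, 'cy': 190.35797799804755, 'pose': [[-0.0123, 0.9941, -0.1073, 0.3656], [-0.9996, -0.0148, -0.0226, -0.0171], [-0.0241, 0.107, 0.994, 0.9696], [0.0, 0.0, 0.0, 1.0]]}
side {'fx': 392.19953310989314, 'fy': 392.19953310989314, 'cx': 257.9277603857258, 'cy': 191.65384315143046, 'pose': [[-0.9975, 0.058, -0.0395, 0.4147], [-0.0691, -0.7182, 0.6923, 0.6739], [0.0118, 0.6934, 0.7205, 0.7644], [0.0, 0.0, 0.0, 1.0]]}
{'clock': 0.1, 'qpos': array([ 1.30403017e+00,  8.74121783e-02,  1.75206233e-01,  1.65982608e+00,
       -3.58011979e-05,  1.57081739e+00]), 'joint_velocities': array([ 8.45348833e-05, -2.37675881e-04,  4.00030739e-03, -2.45744385e-03,
       -1.09990205e-03, -1.91709851e-04]), 'joint_efforts': array([ 7.00248202e-04, -5.21559906e+01,  4.65655947e+01,  1.60429295e-02,
        1.37697700e-05,  1.68946082e-05]), 'position': array([0.14493952, 0.53033189, 0.23064641]), 'eef_rot': array([-3.14035696e+00,  3.58272037e-05,  2.87480547e+00]), 'ft_force': array([-0.54916197, -0.27744444, -0.08413012]), 'wrist_torque': array([ 0.06956314, -0.01395939,  0.07965857]), 'gripper_force': 0.0, 'gripper_width': 0.08534535759271639} 0.0187
```

View pics/top0.png

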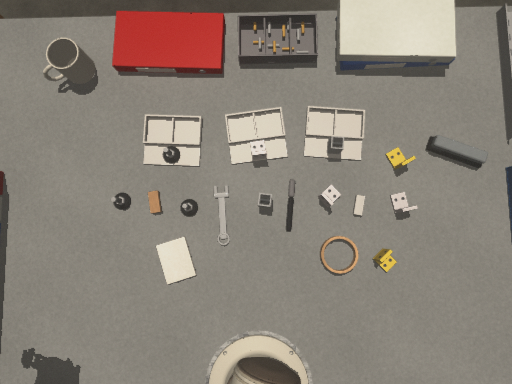

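View pics/side0.png

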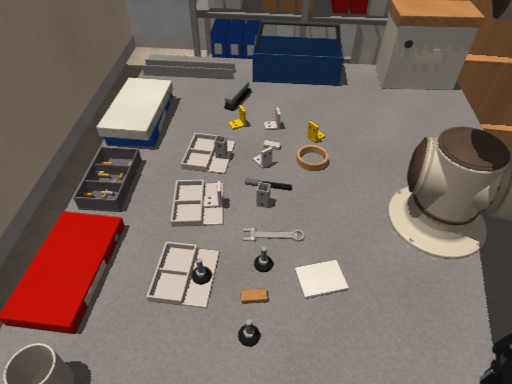

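```bash
cat > h.py <<'E'
from cell import ctrl, viewer
import cv2, numpy as np
def ray(c,u,v):
    d=np.array([(u-c["cx"])/c["fx"],-(v-c["cy"])/c["fy"],-1.]); P=np.array(c["pose"]); return P[:3,3],P[:3,:3]@d
def onz(c,u,v,z):
    o,d=ray(c,u,v); return (o+d*(z-o[2])/d[2])[:2]
def proj(c,p):
    P=np.array(c["pose"]); q=P[:3,:3].T@(np.array(p)-P[:3,3]); return c["cx"]+c["fx"]*q[0]/-q[2], c["cy"]-c["fy"]*q[1]/-q[2]
def tri(r):
    A=np.zeros((3,3));b=np.zeros(3)
    for o,d in r:
        d=d/np.linalg.norm(d);M=np.eye(3)-np.outer(d,d);A+=M;b+=M@o
    return np.linalg.solve(A,b)
E
python3 - <<'E'
from h import *
im=cv2.imread("pics/top0.png")[90:290,110:430]
cv2.imwrite("pics/crop0.png",cv2.resize(im,None,fx=2.5,fy=2.5,interpolation=cv2.INTER_CUBIC))
c=viewer.calibration("top")
for n,(u,v,z) in dict(footL=(121,201,.006),footR=(189,208,.006),sleeve=(265,200,.06),brA=(331,195,.008),brB=(400,201,.008),yel=(397,158,.008),yel2=(388,262,.008)).items(): print(n,onz(c,u,v,z).round(3))
E
```

```text
footL [0.448 0.34 ]
footR [0.428 0.168]
sleeve [ 0.44  -0.023]
brA [ 0.455 -0.188]
brB [ 0.437 -0.357]
yel [ 0.546 -0.356]
yel2 [ 0.289 -0.321]
```

View pics/crop0.png

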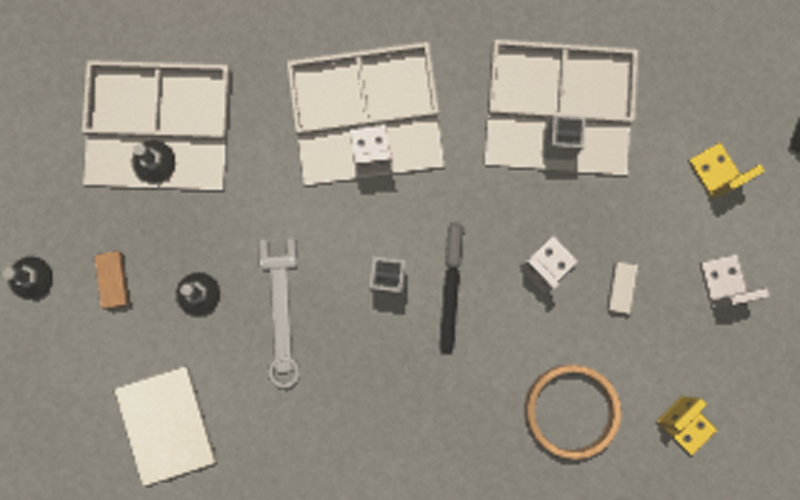

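Candidates (top-view pixels):
- **Feet:** loose ones at (121,201) and (189,208). The one at (171,154) is the fixed sample.
- **Brackets:** pale ones at (331,195) and (400,201). Yellow look-alikes at (397,158) and (388,262) stay put; (258,149) is the sample.
- **Sleeve:** loose one at (265,200). The one at (337,144) is the sample.

I choose the pale, loose ones and will check them in a close crop.

```bash
python3 - <<'E'
from h import *
s=cv2.imread("pics/side0.png"); t=cv2.imread("pics/top0.png")
a=cv2.resize(s[100:220,220:340],None,fx=4.5,fy=4.5,interpolation=cv2.INTER_CUBIC)
cv2.imwrite("pics/crop1.png",a)
c=viewer.calibration("top")
g=cv2.cvtColor(t,cv2.COLOR_BGR2HSV)
# trays: white
m=((g[:,:,2]>165)&(g[:,:,1]<50)).astype(np.uint8)*255
m=cv2.morphologyEx(m,cv2.MORPH_CLOSE,np.ones((7,7)))
for k in cv2.findContours(m,cv2.RETR_EXTERNAL,cv2.CHAIN_APPROX_NONE)[0]:
    A=cv2.contourArea(k)
    if 150<A<6000:
        r=cv2.minAreaRect(k); print("white",A,np.round(r[0],1),np.round(r[1],1),round(r[2],1),"corners",[onz(c,*p,.02).round(4).tolist() for p in cv2.boxPoints(r)] if A>1500 else onz(c,*r[0],.01).round(3))
m=(g[:,:,2]<45).astype(np.uint8)*255
for k in cv2.findContours(m,cv2.RETR_EXTERNAL,cv2.CHAIN_APPROX_NONE)[0]:
    A=cv2.contourArea(k)
    if 60<A<800:
        (u,v),r=cv2.minEnclosingCircle(k); print("black",A,round(u,1),round(v,1),round(r,1),onz(c,u,v,.006).round(4))
E
```

```text
white 2336.5 [259.5 357. ] [ 52. 103.] 90.0 corners [[0.1318, 0.1178], [0.1303, -0.1275], [0.0125, -0.1241], [0.0133, 0.1178]]
white 1157.5 [175.2 260. ] [40.7 30.2] 73.3 corners [0.299 0.2  ]
white 245.5 [403.8 201.3] [19.4 22.8] 76.0 corners [ 0.436 -0.366]
white 334.0 [221. 215.] [58.2 13.1] 88.8 corners [0.409 0.087]
white 190.5 [331. 194.] [15.6 14.1] 45.0 corners [ 0.457 -0.188]
white 2712.0 [171.2 139.4] [56.8 50. ] 1.8 corners [[0.5401, 0.2843], [0.6691, 0.2828], [0.6616, 0.1375], [0.5332, 0.1411]]
white 2681.5 [256.  134.8] [50.2 57.7] 82.2 corners [[0.6642, 0.0774], [0.6816, -0.0678], [0.5535, -0.0821], [0.5361, 0.0609]]
white 2511.5 [334.4 132.2] [58.4 50.4] 4.2 corners [[0.5544, -0.1205], [0.6833, -0.1333], [0.6691, -0.2789], [0.541, -0.2642]]
```

View pics/crop1.png

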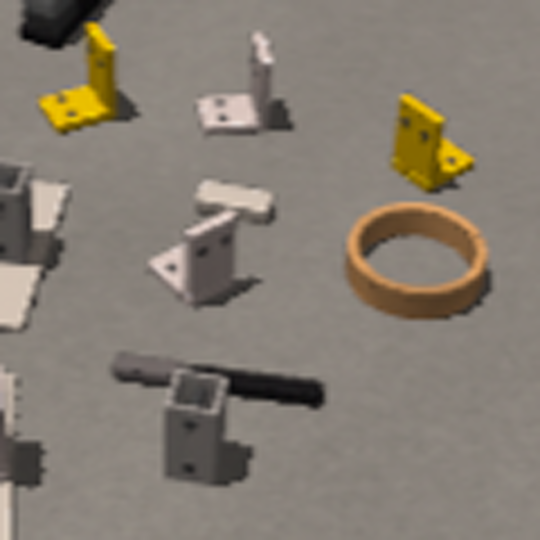

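Side crop: the pale brackets at side (263,157) and (273,125) and the loose sleeve at (263,195) match the descriptions. Both yellow ones are look-alikes. I'll move to the left foot and look through the wrist camera.

>>> servo_tool:
  series:
    - [1,-0.7,0,0,0,0]
    - [1,-0.7,0,0,0,0]
    - [1,-0.7,0,0,0,0]
    - [1,-0.7,0,0,0,0]
    - [1,-0.7,0,0,0,0]
  claw: -1
  force: 40

```text
clock: 0.52
position: [0.2709, 0.442, 0.231]
eef_rot: [-3.141, -0.0, 2.875]
ft_force: [0.3, 0.4, 0.8]
gripper_width: 0.0854
gripper_force: 0.0
```

>>> servo_tool:
  series:
    - [1,-0.7,0,0,0,0]
    - [1,-0.7,0,0,0,0]
    - [1,-0.7,0,0,0,0]
    - [1,-0.7,0,0,0,0]
    - [1,-0.7,0,0,0,0]

```text
clock: 0.93
position: [0.396, 0.3544, 0.231]
eef_rot: [-3.141, -0.0, 2.875]
ft_force: [0.3, 0.1, 0.2]
gripper_width: 0.0853
gripper_force: 0.0
```

>>> servo_tool:
  series:
    - [1,-0.6,0,0,0,0]
    - [0,0,0,0,0,0]
    - [0,0,0,0,0,0]

```text
clock: 1.18
position: [0.4208, 0.3396, 0.2307]
eef_rot: [-3.141, -0.001, 2.872]
ft_force: [0.7, 0.2, -0.0]
gripper_width: 0.0857
gripper_force: 0.0
```

```bash
python3 - <<'E'
from h import *
c=viewer.calibration("wrist");im=viewer.grab_frame("wrist"); cv2.imwrite("pics/w0.png",im[:,:,::-1])
s=ctrl.sense(); print(s["clock"],s["position"],s["eef_rot"]); print({k:np.round(v,3).tolist() for k,v in c.items()})
E
```

```text
1.2333 [0.42007969 0.3402125  0.23082473] [-3.14089127e+00 -7.66331351e-04  2.87346877e+00]
{'fx': 269.753, 'fy': 269.753, 'cx': 252.662, 'cy': 190.826, 'pose': [[0.266, -0.927, -0.266, 0.352], [0.964, 0.255, 0.075, 0.358], [-0.002, -0.276, 0.961, 0.373], [0.0, 0.0, 0.0, 1.0]]}
```

View pics/w0.png

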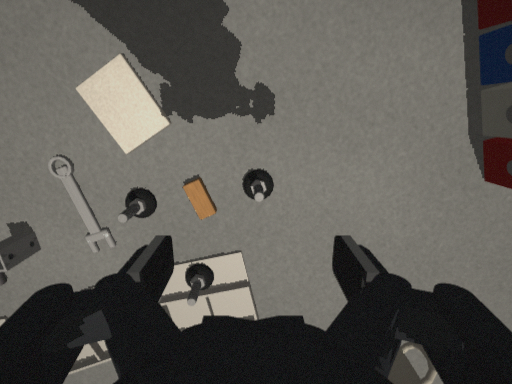

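Wrist view: left foot pad at (258,184) with stem tip (260,197), right foot pad (140,205) with tip (122,217), and the feet tray below with its sample.

```bash
python3 - <<'E'
from h import *
im=cv2.imread("pics/w0.png"); c=viewer.calibration("wrist"); g=cv2.cvtColor(im,cv2.COLOR_BGR2HSV)
for n,(u,v) in dict(L=(258,184),R=(140,205)).items():
    m=np.zeros(im.shape[:2],np.uint8); m[v-22:v+22,u-22:u+22]=(g[v-22:v+22,u-22:u+22,2]<45)*255
    k=max(cv2.findContours(m,cv2.RETR_EXTERNAL,cv2.CHAIN_APPROX_NONE)[0],key=cv2.contourArea)
    (a,b),r=cv2.minEnclosingCircle(k); print(n,a,b,r,onz(c,a,b,.006))
for p in ((260,197),(122,217)): print("tip",onz(c,*p,.062))
for p in ((242,253),(161,271),(257,319)): print(p,onz(c,*p,.006),onz(c,*p,.02))
E
```

```text
L 257.74371337890625 184.0415802001953 15.0940523147583 [0.44540895 0.33996308]
R 139.22413635253906 204.51724243164062 16.963769912719727 [0.42981818 0.16783711]
tip [0.44739649 0.3412786 ]
tip [0.42744254 0.17034901]
(242, 253) [0.54337979 0.28896182] [0.53605713 0.29162764]
(161, 271) [0.54018968 0.15946628] [0.53298877 0.16707422]
(257, 319) [0.66575571 0.27955365] [0.65376264 0.28257853]
```

>>> servo_tool:
  series:
    - [0.8,0,-0.5,0,0,0]
    - [0.25,0,-1,0,0,0]
    - [0,0,-1,0,0,0]
    - [0,0,-1,0,0,0]
    - [0,0,-1,0,0,0]

```text
clock: 1.65
position: [0.4452, 0.3413, 0.1176]
eef_rot: [3.142, -0.0, 2.876]
ft_force: [-0.1, 0.5, -0.1]
gripper_width: 0.0854
gripper_force: 0.0
```

>>> servo_tool:
  series:
    - [0,0,-1,0,0,0]
    - [0,0,-1,0,0,0]
    - [0,0,-1,0,0,0]
    - [0,0,-0.7,0,0,0]
    - [0,0,0,0,0,0]

```text
clock: 2.07
position: [0.4433, 0.3399, 0.0223]
eef_rot: [-3.137, -0.004, 2.876]
ft_force: [-0.7, -0.6, -0.7]
gripper_width: 0.0857
gripper_force: 0.0
```

>>> servo_tool:
  series:
    - [0,0,0,0,0,0]
    - [0,0,0,0,0,0]
    - [0,0,0,0,0,0]
    - [0,0,0,0,0,0]
    - [0,0,0,0,0,0]
  claw: 1

```text
clock: 2.48
position: [0.4467, 0.341, 0.0274]
eef_rot: [3.14, 0.001, 2.875]
ft_force: [-0.4, -0.3, 0.6]
gripper_width: 0.0258
gripper_force: 0.0
```

>>> servo_tool:
  series:
    - [0,0,0,0,0,0]
    - [0,0,0,0,0,0]
    - [0,0,0,0,0,0]
    - [0,0,0,0,0,0]
    - [0,0,0,0,0,0]

```text
clock: 2.9
position: [0.4465, 0.3407, 0.0268]
eef_rot: [3.141, 0.0, 2.875]
ft_force: [0.3, -0.6, 5.7]
gripper_width: 0.0109
gripper_force: 39.2
```

>>> servo_tool:
  series:
    - [0,0,0.5,0,0,0]
    - [0,0,1,0,0,0]
    - [0,0,1,0,0,0]
    - [0,0,1,0,0,0]
    - [0,0,0.5,0,0,0]

```text
clock: 3.32
position: [0.4469, 0.341, 0.1299]
eef_rot: [3.139, 0.002, 2.875]
ft_force: [-0.3, -0.4, 0.2]
gripper_width: 0.0109
gripper_force: 38.9
```

>>> servo_tool:
  series:
    - [0.5,-0.26,0,0,0,0]
    - [1,-0.5,0,0,0,0]
    - [1,-0.5,0,0,0,0]
    - [1,-0.5,0,0,0,0]
    - [1,-0.5,0,0,0,0]

```text
clock: 3.73
position: [0.5599, 0.2827, 0.1247]
eef_rot: [-3.14, -0.001, 2.875]
ft_force: [0.7, 0.1, -0.4]
gripper_width: 0.0109
gripper_force: 39.0
```

>>> servo_tool:
  series:
    - [1,-0.5,0,0,0,0]
    - [1,-0.5,0,0,0,0]
    - [0.64,-0.36,0,0,0,0]
    - [0.2,-0.1,0,0,0,0]
    - [0,0,0,0,0,0]

```text
clock: 4.15
position: [0.6306, 0.246, 0.1242]
eef_rot: [-3.14, -0.002, 2.873]
ft_force: [0.6, 0.5, -1.1]
gripper_width: 0.0107
gripper_force: 39.0
```

>>> servo_tool:
  series:
    - [0,0,0,0,0,0]
    - [0,0,0,0,0,0]
    - [0,0,0,0,0,0]

```text
clock: 4.4
position: [0.629, 0.2482, 0.1264]
eef_rot: [3.142, -0.0, 2.876]
ft_force: [0.5, -0.7, -0.7]
gripper_width: 0.011
gripper_force: 39.0
```

```bash
python3 - <<'E'
from h import *
s=ctrl.sense(); print(s["position"],s["gripper_width"],s["gripper_force"])
im=viewer.grab_frame("side")[:,:,::-1]; cv2.imwrite("pics/s1.png",im)
cv2.imwrite("pics/s1c.png",cv2.resize(im[190:350,130:290],None,fx=3,fy=3))
E
```

```text
[0.62895108 0.24820983 0.12638543] 0.011020871932669098 38.96935522556305
```

View pics/s1c.png

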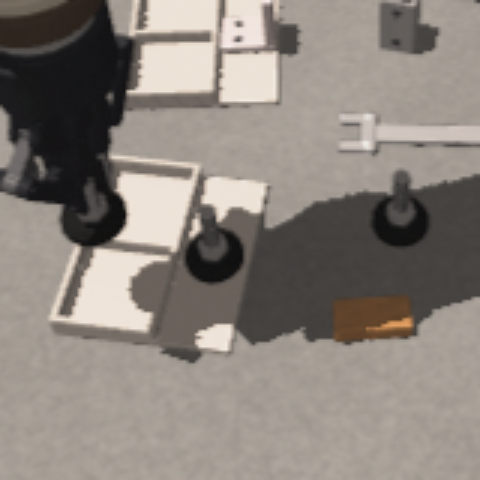

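The foot hangs upright above the feet tray, with its pad at crop (93,217). I'll lower it into the left bay.

>>> servo_tool:
  series:
    - [0,0,-1,0,0,0]
    - [0,0,-1,0,0,0]
    - [0,0,-1,0,0,0]
    - [0,0,-0.5,0,0,0]
    - [0,0,-0.3,0,0,0]

```text
clock: 4.87
position: [0.6284, 0.2475, 0.0301]
eef_rot: [-3.14, -0.002, 2.875]
ft_force: [-6.8, -8.3, 32.1]
gripper_width: 0.0108
gripper_force: 43.3
```

>>> servo_tool:
  series:
    - [0,0,0,0,0,0]
    - [0,0,0,0,0,0]
    - [0,0,0,0,0,0]
    - [0,0,0,0,0,0]

```text
clock: 5.2
position: [0.6302, 0.2479, 0.0323]
eef_rot: [3.141, 0.001, 2.875]
ft_force: [0.4, -0.5, 0.0]
gripper_width: 0.0108
gripper_force: 39.8
```

>>> servo_tool:
  series:
    - [0,0,0,0,0,0]
    - [0,0,0,0,0,0]
    - [0,0,0,0,0,0]
    - [0,0,0,0,0,0]
    - [0,0,0,0,0,0]
  claw: -0.2

```text
clock: 5.62
position: [0.6298, 0.2475, 0.0313]
eef_rot: [3.142, 0.0, 2.875]
ft_force: [0.6, 0.1, -0.2]
gripper_width: 0.0511
gripper_force: 0.0
```

>>> servo_tool:
  series:
    - [0,0,0.5,0,0,0]
    - [0,0,1,0,0,0]
    - [0,0,1,0,0,0]
    - [0,0,1,0,0,0]
    - [0,0,0.5,0,0,0]

```text
clock: 6.03
position: [0.6306, 0.2479, 0.1359]
eef_rot: [3.139, 0.004, 2.875]
ft_force: [0.2, 0.4, 0.6]
gripper_width: 0.0514
gripper_force: 0.0
```

>>> servo_tool:
  series:
    - [-1,-0.4,0,0,0,0]
    - [-1,-0.4,0,0,0,0]
    - [-1,-0.4,0,0,0,0]
    - [-1,-0.4,0,0,0,0]
    - [-1,-0.4,0,0,0,0]
  claw: -1

```text
clock: 6.45
position: [0.5035, 0.197, 0.1313]
eef_rot: [-3.142, -0.0, 2.875]
ft_force: [0.3, 0.1, -0.1]
gripper_width: 0.0852
gripper_force: 0.0
```

>>> servo_tool:
  series:
    - [-1,-0.4,0,0,0,0]
    - [-1,-0.4,0,0,0,0]
    - [-0.8,-0.3,0,0,0,0]
    - [-0.28,-0.06,0,0,0,0]
    - [0,0,0,0,0,0]

```text
clock: 6.87
position: [0.4271, 0.1684, 0.132]
eef_rot: [3.141, 0.001, 2.875]
ft_force: [0.9, 0.5, 0.4]
gripper_width: 0.0849
gripper_force: 0.0
```

>>> servo_tool:
  series:
    - [0,0,0,0,0,0]
    - [0,0,0,0,0,0]

```text
clock: 7.03
position: [0.4288, 0.1689, 0.1314]
eef_rot: [3.141, 0.001, 2.875]
ft_force: [-0.6, -0.2, 0.3]
gripper_width: 0.0857
gripper_force: 0.0
```

```bash
python3 - <<'E'
from h import *
print(ctrl.sense()["position"])
c=viewer.calibration("wrist");im=viewer.grab_frame("wrist"); cv2.imwrite("pics/w1.png",im[:,:,::-1])
print(proj(c,[.4285,.169,.062]), proj(c,[.4285,.169,.006]))
E
```

```text
[0.42875651 0.16892521 0.13139326]
(np.float64(253.14379461872144), np.float64(202.40719273390337)) (np.float64(253.0684558530647), np.float64(184.99121948336392))
```

View pics/w1.png

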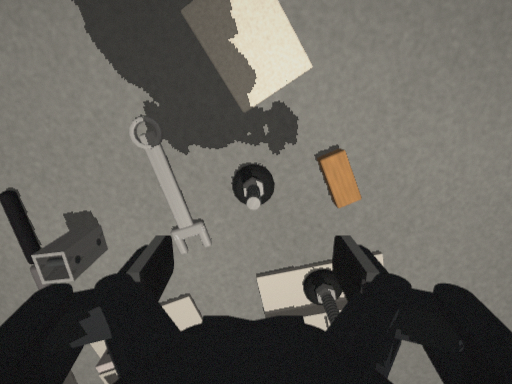

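Wrist view: foot R's stem tip is at (253,202), exactly where I predicted it. I'll descend and grip.

>>> servo_tool:
  series:
    - [0,0,-1,0,0,0]
    - [0,0,-1,0,0,0]
    - [0,0,-1,0,0,0]
    - [0,0,-0.7,0,0,0]
    - [0,0,-0.45,0,0,0]

```text
clock: 7.5
position: [0.4273, 0.1684, 0.025]
eef_rot: [-3.14, -0.002, 2.875]
ft_force: [-0.3, -0.2, 0.7]
gripper_width: 0.0856
gripper_force: 0.0
```

>>> servo_tool:
  series:
    - [0,0,0,0,0,0]
    - [0,0,0,0,0,0]
    - [0,0,0,0,0,0]
    - [0,0,0,0,0,0]
    - [0,0,0,0,0,0]
  claw: 1

```text
clock: 7.92
position: [0.4285, 0.1688, 0.0287]
eef_rot: [3.14, 0.001, 2.875]
ft_force: [0.1, 0.6, -0.7]
gripper_width: 0.0255
gripper_force: 0.0
```

>>> servo_tool:
  series:
    - [0,0,0,0,0,0]
    - [0,0,0,0,0,0]
    - [0,0,0,0,0,0]
    - [0,0,0,0,0,0]
    - [0,0,0,0,0,0]

```text
clock: 8.33
position: [0.4282, 0.1687, 0.0282]
eef_rot: [3.141, 0.001, 2.875]
ft_force: [0.1, 0.9, 5.7]
gripper_width: 0.0109
gripper_force: 39.4
```

>>> servo_tool:
  series:
    - [0,0,0.5,0,0,0]
    - [0,0,1,0,0,0]
    - [0,0,1,0,0,0]
    - [0,0,1,0,0,0]
    - [0,0,0.5,0,0,0]

```text
clock: 8.75
position: [0.4283, 0.1687, 0.1301]
eef_rot: [3.14, 0.002, 2.875]
ft_force: [0.3, 0.2, -0.3]
gripper_width: 0.0105
gripper_force: 39.0
```

>>> servo_tool:
  series:
    - [0.5,0,0,0,0,0]
    - [1,0.05,0,0,0,0]
    - [1,0.05,0,0,0,0]
    - [1,0.05,0,0,0,0]
    - [1,0.05,0,0,0,0]

```text
clock: 9.17
position: [0.5411, 0.1735, 0.1265]
eef_rot: [-3.141, -0.001, 2.875]
ft_force: [-0.8, 0.8, -0.9]
gripper_width: 0.0107
gripper_force: 39.0
```

>>> servo_tool:
  series:
    - [1,0.05,0,0,0,0]
    - [1,0.05,0,0,0,0]
    - [1,0.05,0,0,0,0]
    - [0.45,0,0,0,0,0]
    - [0,0,0,0,0,0]

```text
clock: 9.58
position: [0.6279, 0.177, 0.1253]
eef_rot: [-3.14, -0.002, 2.874]
ft_force: [0.5, 0.0, 0.0]
gripper_width: 0.0111
gripper_force: 39.1
```

>>> servo_tool:
  series:
    - [0,0,0,0,0,0]
    - [0,0,0,0,0,0]
    - [0,0,0,0,0,0]

```text
clock: 9.83
position: [0.6256, 0.1773, 0.1276]
eef_rot: [-3.141, -0.0, 2.875]
ft_force: [-0.3, 0.8, -1.5]
gripper_width: 0.0109
gripper_force: 39.1
```

>>> servo_tool:
  series:
    - [0,0,-1,0,0,0]
    - [0,0,-1,0,0,0]
    - [0,0,-0.8,0,0,0]
    - [0,0,-0.5,0,0,0]
    - [0,0,-0.3,0,0,0]

```text
clock: 10.25
position: [0.6253, 0.1772, 0.0361]
eef_rot: [-3.141, -0.002, 2.875]
ft_force: [-0.4, -0.5, -0.5]
gripper_width: 0.0107
gripper_force: 39.1
```

>>> servo_tool:
  series:
    - [0,0,-0.15,0,0,0]
    - [0,0,0,0,0,0]
    - [0,0,0,0,0,0]
    - [0,0,0,0,0,0]

```text
clock: 10.58
position: [0.6272, 0.1775, 0.0352]
eef_rot: [3.141, 0.002, 2.875]
ft_force: [0.6, -0.3, 0.5]
gripper_width: 0.0108
gripper_force: 39.1
```

>>> servo_tool:
  series:
    - [0,0,0,0,0,0]
    - [0,0,0,0,0,0]
    - [0,0,0,0,0,0]
    - [0,0,0,0,0,0]
    - [0,0,0,0,0,0]
  claw: -0.2

```text
clock: 11.0
position: [0.6266, 0.1773, 0.0339]
eef_rot: [3.141, 0.0, 2.875]
ft_force: [0.6, -0.5, 0.2]
gripper_width: 0.0512
gripper_force: 0.0
```

>>> servo_tool:
  series:
    - [0,0,0.5,0,0,0]
    - [0,0,1,0,0,0]
    - [0,0,1,0,0,0]
    - [0,0,1,0,0,0]
    - [0,0,1,0,0,0]

```text
clock: 11.42
position: [0.6264, 0.1773, 0.1486]
eef_rot: [3.141, 0.001, 2.875]
ft_force: [0.6, 1.2, -0.3]
gripper_width: 0.0516
gripper_force: 0.0
```

>>> servo_tool:
  series:
    - [-1,-1,0.2,0,0,0]
    - [-1,-1,0.2,0,0,0]
    - [-1,-1,0.2,0,0,0]
    - [-1,-1,0.2,0,0,0]
    - [-1,-1,0.2,0,0,0]
  claw: -1

```text
clock: 11.83
position: [0.5002, 0.0514, 0.1725]
eef_rot: [3.141, 0.001, 2.875]
ft_force: [0.4, -0.2, 0.3]
gripper_width: 0.0855
gripper_force: 0.0
```

>>> servo_tool:
  series:
    - [-1,-1,0.2,0,0,0]
    - [-1,-1,0.2,0,0,0]
    - [-0.8,-1,0.2,0,0,0]
    - [0,0,0,0,0,0]
    - [0,0,0,0,0,0]

```text
clock: 12.25
position: [0.4313, -0.0236, 0.188]
eef_rot: [3.141, 0.003, 2.872]
ft_force: [-0.5, -0.3, -0.8]
gripper_width: 0.0853
gripper_force: 0.0
```

```bash
python3 - <<'E'
from h import *
import pickle
s=ctrl.sense(); print(s["clock"],s["position"],s["eef_rot"])
c=viewer.calibration("wrist");im=viewer.grab_frame("wrist"); cv2.imwrite("pics/w2.png",im[:,:,::-1]);pickle.dump(c,open("w2.pkl","wb"))
E
```

```text
12.25 [ 0.43125224 -0.02362082  0.18804683] [3.14089748e+00 2.94276781e-03 2.87234142e+00]
```

View pics/w2.png

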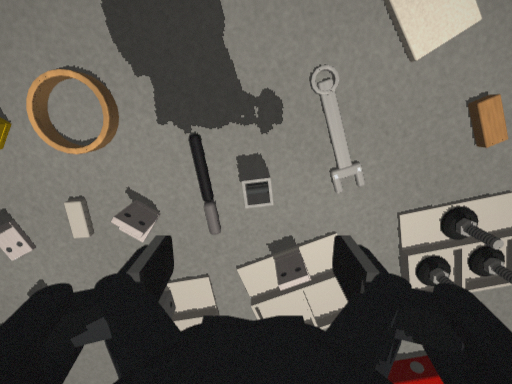

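Wrist view: the sleeve's rim square is at about (258,194), bracket A near (137,216), and bracket B at the left edge (12,243). Both feet stand in their bays at right.

```bash
python3 - <<'E'
from h import *
import pickle
c=pickle.load(open("w2.pkl","rb")); im=cv2.imread("pics/w2.png"); g=cv2.cvtColor(im,cv2.COLOR_BGR2GRAY)
x0,y0=232,168; r=g[y0:y0+50,x0:x0+52]
for row in r[::4,::3]: print(' '.join(f"{v:3d}" for v in row))
for t in (110,125,140):
    m=(r>t).astype(np.uint8)*255
    k=max(cv2.findContours(m,cv2.RETR_EXTERNAL,cv2.CHAIN_APPROX_NONE)[0],key=cv2.contourArea)
    q=cv2.minAreaRect(k); b=cv2.boxPoints(q)+[x0,y0]; w=np.array([onz(c,*p,.06) for p in b])
    print(t,np.round(q[1],1),b.round(1).tolist(),"centre",w.mean(0).round(4),"edges",[ (round(float(np.linalg.norm(w[(i+1)%4]-w[i])),4),round(float(np.degrees(np.arctan2(*(w[(i+1)%4]-w[i])[::-1]))),1)) for i in range(2)])
E
```

```text
133 123  74  62  61  63  61  59  59  62  62  62 121 131 132 127 127 129
136 132 120  61  61  61  63  60  61  63  63  63  67 130 128 132 134 133
137 132  80  60  61  64  61  60  64  64  63  59  61 131 135 130 135 130
130 134 131  61 100 121 141 156 165 178 172 173 169 135 129 129 136 130
133 132 130 132 161  48  36  35  30  39  40  51 134 147 128 132 134 129
131 134 128 131 169  46  45  46  53  57  59  66  86 158 131 130 129 133
131 129 130 135 174  76  75  75  76  72  71  67  47 175 130 126 130 128
130 132 130 133 166  71  60  60  61  62  66  62  61 171 130 133 132 131
135 135 127 130 151 105  59  60  59  63  64  60  61 173 133 131 132 133
129 130 133 134 130 143  77 101 124 153 160 171 172 170 132 130 130 131
134 133 125 128 134 148 135 135 133 130 133 133 128 128 129 127 134 130
128 130 132 134 129 126 126 130 131 132 130 134 131 129 131 132 134 136
128 132 132 128 133 129 134 131 133 127 129 132 132 133 134 127 128 132
110 [49. 51.] [[232.0, 168.0], [283.0, 168.0], [283.0, 217.0], [232.0, 217.0]] centre [ 0.4417 -0.0217] edges [(0.0518, 74.6), (0.0534, -13.6)]
125 [49. 51.] [[232.0, 168.0], [283.0, 168.0], [283.0, 217.0], [232.0, 217.0]] centre [ 0.4417 -0.0217] edges [(0.0518, 74.6), (0.0534, -13.6)]
140 [27.8 29.4] [[241.0, 181.0], [270.2, 177.4], [273.6, 204.9], [244.4, 208.6]] centre [ 0.4417 -0.0219] edges [(0.0302, 81.9), (0.0302, -7.4)]
```

>>> servo_tool:
  series:
    - [0.4,0,0,0,0,0.75]
    - [0,0,0,0,0,0.75]
    - [0,0,-1,0,0,0]
    - [0,0,-1,0,0,0]
    - [0,0,-1,0,0,0]
  claw: -0.3

```text
clock: 12.72
position: [0.4424, -0.0218, 0.1104]
eef_rot: [3.141, 0.0, 3.007]
ft_force: [-0.2, -0.4, 0.5]
gripper_width: 0.0551
gripper_force: 0.0
```

>>> servo_tool:
  series:
    - [0,0,-1,0,0,0]
    - [0,0,-1,0,0,0]
    - [0,0,-0.8,0,0,0]
    - [0,0,-0.4,0,0,0]
    - [0,0,-0.2,0,0,0]

```text
clock: 13.13
position: [0.441, -0.022, 0.0247]
eef_rot: [-3.141, -0.003, 3.007]
ft_force: [0.3, -0.3, 0.1]
gripper_width: 0.056
gripper_force: 0.0
```

>>> servo_tool:
  series:
    - [0,0,0,0,0,0]
    - [0,0,0,0,0,0]
    - [0,0,0,0,0,0]
    - [0,0,0,0,0,0]
    - [0,0,0,0,0,0]
  claw: 1

```text
clock: 13.55
position: [0.4423, -0.0227, 0.0274]
eef_rot: [3.141, 0.002, 3.006]
ft_force: [0.1, 0.5, 3.9]
gripper_width: 0.0294
gripper_force: 43.3
```

>>> servo_tool:
  series:
    - [0,0,0,0,0,0]
    - [0,0,0,0,0,0]
    - [0,0,0,0,0,0]

```text
clock: 13.8
position: [0.4423, -0.0227, 0.0274]
eef_rot: [3.141, 0.002, 3.006]
ft_force: [-0.4, 2.1, 6.1]
gripper_width: 0.029
gripper_force: 43.7
```

>>> servo_tool:
  series:
    - [0,0,0.5,0,0,0]
    - [0,0,1,0,0,0]
    - [0,0,1,0,0,0]
    - [0,0,1,0,0,0]
    - [0,0,0.5,0,0,0]

```text
clock: 14.22
position: [0.4423, -0.0228, 0.1292]
eef_rot: [3.141, 0.003, 3.006]
ft_force: [-0.3, 0.2, 0.1]
gripper_width: 0.0294
gripper_force: 42.7
```

>>> servo_tool:
  series:
    - [0.5,-0.4,0,0,0,0]
    - [1,-0.7,0,0,0,0]
    - [1,-0.7,0,0,0,0]
    - [1,-0.7,0,0,0,0]
    - [1,-0.7,0,0,0,0]

```text
clock: 14.63
position: [0.5549, -0.1037, 0.1256]
eef_rot: [-3.142, -0.001, 3.006]
ft_force: [0.1, -0.1, -0.3]
gripper_width: 0.03
gripper_force: 42.8
```

>>> servo_tool:
  series:
    - [1,-0.7,0,0,0,0]
    - [1,-0.7,0,0,0,0]
    - [1,-0.7,0,0,0,0]
    - [0.5,-0.45,0,0,0,0]
    - [0,0,0,0,0,0]

```text
clock: 15.05
position: [0.643, -0.1686, 0.124]
eef_rot: [-3.141, -0.002, 3.004]
ft_force: [0.4, 0.8, -1.8]
gripper_width: 0.0292
gripper_force: 42.8
```

>>> servo_tool:
  series:
    - [0,0,0,0,0,0]
    - [0,0,0,0,0,0]
    - [0,0,-1,0,0,0]
    - [0,0,-1,0,0,0]
    - [0,0,-0.8,0,0,0]

```text
clock: 15.47
position: [0.6406, -0.1656, 0.0553]
eef_rot: [3.141, -0.0, 3.006]
ft_force: [-0.5, -0.4, -0.6]
gripper_width: 0.0295
gripper_force: 42.8
```

>>> servo_tool:
  series:
    - [0,0,-0.5,0,0,0]
    - [0,0,-0.3,0,0,0]
    - [0,0,-0.15,0,0,0]
    - [0,0,0,0,0,0]
    - [0,0,0,0,0,0]

```text
clock: 15.88
position: [0.642, -0.1665, 0.0338]
eef_rot: [-3.141, 0.002, 3.006]
ft_force: [0.7, -0.9, -1.2]
gripper_width: 0.0294
gripper_force: 42.8
```

>>> servo_tool:
  series:
    - [0,0,0,0,0,0]
    - [0,0,0,0,0,0]
    - [0,0,0,0,0,0]
    - [0,0,0,0,0,0]
    - [0,0,0,0,0,0]
  claw: -0.2

```text
clock: 16.3
position: [0.6416, -0.1665, 0.0328]
eef_rot: [-3.142, 0.0, 3.006]
ft_force: [0.4, 0.1, 0.0]
gripper_width: 0.0513
gripper_force: 0.0
```

>>> servo_tool:
  series:
    - [0,0,0.5,0,0,0]
    - [0,0,1,0,0,0]
    - [0,0,1,0,0,0]
    - [0,0,1,0,0,0]
    - [0,0,1,0,0,0]

```text
clock: 16.72
position: [0.6414, -0.1664, 0.1474]
eef_rot: [-3.141, 0.001, 3.006]
ft_force: [1.7, 0.4, 0.4]
gripper_width: 0.051
gripper_force: 0.0
```

>>> servo_tool:
  series:
    - [-1,-0.4,0.2,0,0,0]
    - [-1,-0.4,0.2,0,0,0]
    - [-1,-0.4,0.2,0,0,0]
    - [-1,-0.4,0.2,0,0,0]
    - [-1,-0.4,0.2,0,0,0]

```text
clock: 17.13
position: [0.5154, -0.2168, 0.1714]
eef_rot: [-3.141, 0.001, 3.006]
ft_force: [-0.4, 0.2, 0.2]
gripper_width: 0.0514
gripper_force: 0.0
```

>>> servo_tool:
  series:
    - [-1,-0.4,0.2,0,0,0]
    - [-1,-0.4,0.2,0,0,0]
    - [-1,-0.4,0.2,0,0,0]
    - [-0.8,-0.4,0,0,0,0]
    - [0,0,0,0,0,0]

```text
clock: 17.55
position: [0.419, -0.2577, 0.1871]
eef_rot: [-3.14, 0.001, 3.004]
ft_force: [-0.1, 0.8, 0.4]
gripper_width: 0.0514
gripper_force: 0.0
```

>>> servo_tool:
  series:
    - [0,0,0,0,0,0]
    - [0,0,0,0,0,0]
    - [0,0,0,0,0,0]

```text
clock: 17.8
position: [0.4221, -0.2562, 0.1853]
eef_rot: [3.142, 0.0, 3.006]
ft_force: [-0.7, -0.6, 0.2]
gripper_width: 0.0513
gripper_force: 0.0
```

```bash
python3 - <<'E'
from h import *
import pickle
s=ctrl.sense(); print(s["clock"],s["position"],s["eef_rot"])
c=viewer.calibration("wrist");im=viewer.grab_frame("wrist")[:,:,::-1]; cv2.imwrite("pics/w3.png",im);pickle.dump(c,open("w3.pkl","wb"))
p=[proj(c,[.457,-.188,.02]),proj(c,[.437,-.36,.02])]; print(p)
cr=[]
for u,v in p:
    u,v=int(u),int(v); print("crop origin",u-45,v-60); cr.append(cv2.resize(im[v-60:v+60,max(u-45,0):u+45],(390,520),interpolation=cv2.INTER_CUBIC))
cv2.imwrite("pics/w3c.png",np.hstack(cr))
E
```

```text
17.8 [ 0.42212124 -0.25621958  0.18526278] [3.14156681e+00 3.38037510e-04 3.00620431e+00]
[(np.float64(313.53046499426097), np.float64(197.29773425424307)), (np.float64(168.7054489392667), np.float64(199.8864302117877))]
crop origin 268 137
crop origin 123 139
```

View pics/w3c.png

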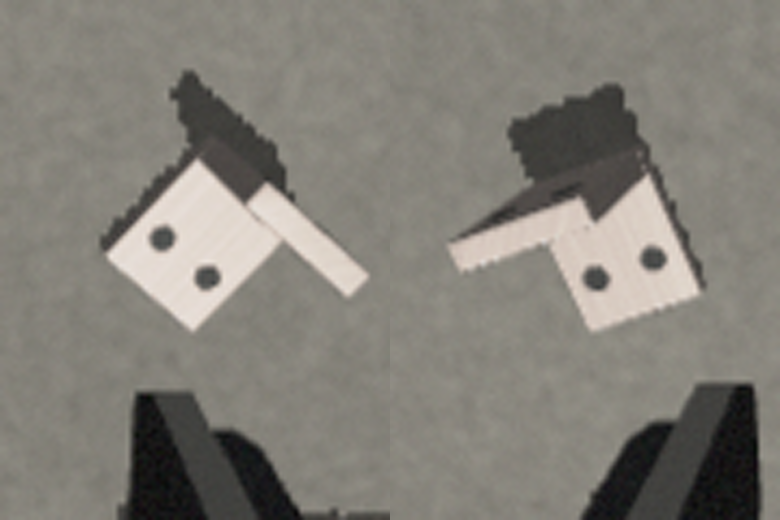

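Close crop: left is bracket A, with its upright leg's top strip running from crop (256,195) to (358,286). Right is bracket B, strip from (454,257) to (587,210). Both are pale, neither is yellow.

```bash
python3 - <<'E'
from h import *
import pickle
c=pickle.load(open("w3.pkl","rb")); s=4.3333
for n,o,q,fl in (("A",(268,137),[(265,182),(368,275),(348,297),(247,207)],(193,245)),("B",(123,139),[(58,243),(190,198),(204,222),(70,271)],(235,255))):
    w=np.array([onz(c,a/s+o[0],b/s+o[1],.06) for a,b in q]); f=onz(c,fl[0]/s+o[0],fl[1]/s+o[1],.008)
    d=(w[1]+w[2]-w[0]-w[3])/2; print(n,"centre",w.mean(0).round(4),"len",np.linalg.norm(d).round(4),"leg dir",np.degrees(np.arctan2(d[1],d[0])).round(1),"width",np.linalg.norm(w[0]-w[3]).round(4),"flat",f.round(4))
E
```

```text
A centre [ 0.4417 -0.1693] len 0.0348 leg dir 41.5 width 0.0072 flat [ 0.4561 -0.1866]
B centre [ 0.4163 -0.3597] len 0.0349 leg dir 101.8 width 0.0073 flat [ 0.4392 -0.3533]
```

>>> servo_tool:
  series:
    - [0.08,0.35,0,0,0,0.98]
    - [0.08,0.35,0,0,0,0.98]
    - [0.08,0.35,0,0,0,0.98]
    - [0.08,0.35,0,0,0,0.98]
    - [0.08,0.35,0,0,0,0.98]

```text
clock: 18.27
position: [0.4321, -0.2119, 0.1848]
eef_rot: [3.141, -0.0, -2.845]
ft_force: [0.2, 0.3, 0.4]
gripper_width: 0.0513
gripper_force: 0.0
```

>>> servo_tool:
  series:
    - [0.08,0.35,0,0,0,0.98]
    - [0.08,0.35,0,0,0,0.98]
    - [0.08,0.35,0,0,0,0.98]
    - [0.08,0.35,0,0,0,0.98]
    - [0.08,0.35,0,0,0,0.98]

```text
clock: 18.68
position: [0.4421, -0.168, 0.1848]
eef_rot: [3.141, -0.0, -2.417]
ft_force: [-0.7, -1.3, -0.2]
gripper_width: 0.0513
gripper_force: 0.0
```

>>> servo_tool:
  series:
    - [0,0,-1,0,0,0]
    - [0,0,-1,0,0,0]
    - [0,0,-1,0,0,0]
    - [0,0,0,0,0,0]
    - [0,0,0,0,0,0]

```text
clock: 19.1
position: [0.4411, -0.1683, 0.1094]
eef_rot: [3.139, -0.001, -2.421]
ft_force: [-0.4, 0.5, 0.6]
gripper_width: 0.0513
gripper_force: 0.0
```

```bash
python3 - <<'E'
from h import *
s=ctrl.sense(); print(s["position"],np.degrees(s["eef_rot"]),s["qpos"].round(2))
E
```

```text
[ 0.44110401 -0.16827916  0.10939957] [ 1.79863535e+02 -6.91236482e-02 -1.38737742e+02] [-0.36 -0.11 -0.25  1.43  0.   -1.08]
```

>>> servo_tool:
  series:
    - [0,0,-1,0,0,0]
    - [0,0,-1,0,0,0]
    - [0,0,-0.7,0,0,0]
    - [0,0,-0.4,0,0,0]
    - [0,0,-0.2,0,0,0]

```text
clock: 19.52
position: [0.4418, -0.169, 0.0277]
eef_rot: [3.142, 0.0, -2.422]
ft_force: [0.3, 0.1, -0.1]
gripper_width: 0.0509
gripper_force: 0.0
```

>>> servo_tool:
  series:
    - [0,0,0,0,0,0]
    - [0,0,0,0,0,0]
    - [0,0,0,0,0,0]
    - [0,0,0,0,0,0]
    - [0,0,0,0,0,0]
  claw: 1

```text
clock: 19.93
position: [0.4423, -0.1692, 0.029]
eef_rot: [-3.14, 0.001, -2.422]
ft_force: [0.1, 0.2, 7.6]
gripper_width: 0.0075
gripper_force: 40.0
```

>>> servo_tool:
  series:
    - [0,0,0,0,0,0]
    - [0,0,0,0,0,0]
    - [0,0,0,0,0,0]
    - [0,0,0,0,0,0]
    - [0,0,0,0,0,0]

```text
clock: 20.35
position: [0.4423, -0.1693, 0.029]
eef_rot: [-3.14, 0.001, -2.422]
ft_force: [-0.2, 0.5, 5.4]
gripper_width: 0.007
gripper_force: 40.0
```

>>> servo_tool:
  series:
    - [0,0,0.5,0,0,0]
    - [0,0,1,0,0,0]
    - [0,0,1,0,0,0]
    - [0,0,1,0,0,0]
    - [0,0,0.5,0,0,0]

```text
clock: 20.77
position: [0.4423, -0.1693, 0.1308]
eef_rot: [-3.138, 0.002, -2.422]
ft_force: [-0.1, -0.3, -0.6]
gripper_width: 0.0072
gripper_force: 39.1
```

>>> servo_tool:
  series:
    - [0,0,0,0,0,0]
    - [0,0,0,0,0,0]

```text
clock: 20.93
position: [0.4417, -0.1691, 0.1273]
eef_rot: [-3.141, 0.0, -2.422]
ft_force: [-0.6, -0.5, -1.3]
gripper_width: 0.0077
gripper_force: 39.2
```

>>> servo_tool:
  series:
    - [0.5,0.4,0,0,0,-0.5]
    - [0.9,0.7,0,0,0,-0.8]
    - [0.9,0.7,0,0,0,-0.8]
    - [0.9,0.7,0,0,0,-0.8]
    - [0.9,0.7,0,0,0,-0.8]

```text
clock: 21.35
position: [0.5441, -0.0879, 0.1252]
eef_rot: [3.14, -0.002, -2.749]
ft_force: [-0.2, -0.3, 0.2]
gripper_width: 0.0074
gripper_force: 39.1
```

>>> servo_tool:
  series:
    - [0.9,0.7,0,0,0,-0.8]
    - [0.9,0.7,0,0,0,-0.8]
    - [0.9,0.7,0,0,0,-0.8]
    - [0.6,0.5,0,0,0,-0.5]
    - [0.45,0.35,0,0,0,-0.3]

```text
clock: 21.77
position: [0.6381, -0.0137, 0.1244]
eef_rot: [3.141, -0.003, -3.026]
ft_force: [-0.3, -1.2, -0.9]
gripper_width: 0.0077
gripper_force: 39.1
```

>>> servo_tool:
  series:
    - [0,0,0,0,0,0]
    - [0,0,0,0,0,0]
    - [0,0,0,0,0,0]

```text
clock: 22.02
position: [0.6368, -0.0156, 0.126]
eef_rot: [3.141, -0.002, -3.024]
ft_force: [0.9, -0.0, -0.3]
gripper_width: 0.0076
gripper_force: 39.1
```

```bash
python3 - <<'E'
from h import *
s=ctrl.sense(); print(s["position"],np.degrees(s["eef_rot"]),s["gripper_width"])
im=viewer.grab_frame("side")[:,:,::-1]; cv2.imwrite("pics/s2.png",im)
cv2.imwrite("pics/s2c.png",cv2.resize(im[100:320,110:310],None,fx=2.6,fy=2.6,interpolation=cv2.INTER_CUBIC))
E
```

```text
[ 0.63681109 -0.0155525   0.12597944] [ 1.79989391e+02 -1.41325205e-01 -1.73256006e+02] 0.007595660349568125
```

View pics/s2c.png

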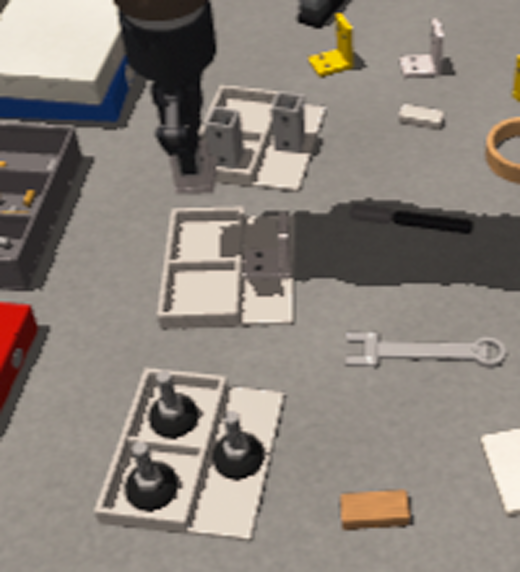

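Side crop: both feet stand upright in their bays, the sleeve stands in its bay (222,140), and bracket A hangs level near (193,175). I'll lower the bracket.

>>> servo_tool:
  series:
    - [0,0,-1,0,0,0]
    - [0,0,-1,0,0,0]
    - [0,0,-0.8,0,0,0]
    - [0,0,-0.5,0,0,0]
    - [0,0,-0.3,0,0,0]

```text
clock: 22.48
position: [0.6365, -0.0158, 0.0358]
eef_rot: [3.141, -0.002, -3.025]
ft_force: [-0.8, 0.2, -1.4]
gripper_width: 0.0076
gripper_force: 39.2
```

>>> servo_tool:
  series:
    - [0,0,-0.1,0,0,0]
    - [0,0,0,0,0,0]
    - [0,0,0,0,0,0]
    - [0,0,0,0,0,0]

```text
clock: 22.82
position: [0.6385, -0.0153, 0.0364]
eef_rot: [-3.141, 0.002, -3.024]
ft_force: [-0.1, 0.4, -0.8]
gripper_width: 0.0074
gripper_force: 39.2
```

>>> servo_tool:
  series:
    - [0,0,0,0,0,0]
    - [0,0,0,0,0,0]
    - [0,0,0,0,0,0]
    - [0,0,0,0,0,0]
    - [0,0,0,0,0,0]
  claw: -0.2

```text
clock: 23.23
position: [0.6378, -0.0152, 0.0352]
eef_rot: [-3.142, 0.0, -3.024]
ft_force: [-0.3, 0.7, 0.7]
gripper_width: 0.0514
gripper_force: 0.0
```

>>> servo_tool:
  series:
    - [0,0,0.5,0,0,0]
    - [0,0,1,0,0,0]
    - [0,0,1,0,0,0]
    - [0,0,1,0,0,0]
    - [0,0,1,0,0,0]

```text
clock: 23.65
position: [0.6376, -0.0152, 0.1498]
eef_rot: [-3.142, 0.001, -3.024]
ft_force: [0.8, 0.7, -0.2]
gripper_width: 0.0514
gripper_force: 0.0
```

>>> servo_tool:
  series:
    - [-0.5,-0.8,0,0,0,-1]
    - [-0.5,-0.8,0,0,0,-1]
    - [-0.5,-0.8,0,0,0,-1]
    - [-0.5,-0.8,0,0,0,-1]
    - [-0.5,-0.8,0,0,0,-1]

```text
clock: 24.07
position: [0.5747, -0.116, 0.1487]
eef_rot: [3.141, 0.001, 2.818]
ft_force: [0.6, -0.6, 0.3]
gripper_width: 0.051
gripper_force: 0.0
```

>>> servo_tool:
  series:
    - [-0.5,-0.8,0,0,0,-1]
    - [-0.5,-0.8,0,0,0,-1]
    - [-0.5,-0.8,0,0,0,-1]
    - [-0.5,-0.8,0,0,0,-1]
    - [-0.5,-0.8,0,0,0,-1]

```text
clock: 24.48
position: [0.5121, -0.2161, 0.1487]
eef_rot: [3.141, 0.001, 2.382]
ft_force: [0.6, 0.0, -0.3]
gripper_width: 0.0513
gripper_force: 0.0
```

>>> servo_tool:
  series:
    - [-0.5,-0.8,0,0,0,-1]
    - [-0.5,-0.8,0,0,0,-1]
    - [-0.5,-0.8,0,0,0,-1]
    - [-0.5,-0.8,0,0,0,-1]
    - [-0.5,-0.8,0,0,0,-1]

```text
clock: 24.9
position: [0.4496, -0.3162, 0.1488]
eef_rot: [3.141, 0.001, 1.945]
ft_force: [0.6, 0.1, 0.3]
gripper_width: 0.0514
gripper_force: 0.0
```

>>> servo_tool:
  series:
    - [-0.5,-0.8,0,0,0,-1]
    - [-0.5,-0.6,0,0,0,-1]
    - [-0.35,-0.4,0,0,0,0]
    - [0,0,0,0,0,0]
    - [0,0,0,0,0,0]

```text
clock: 25.32
position: [0.4164, -0.3604, 0.1481]
eef_rot: [3.141, 0.0, 1.777]
ft_force: [0.4, 1.0, 0.3]
gripper_width: 0.0512
gripper_force: 0.0
```

>>> servo_tool:
  series:
    - [0,0,0,0,0,0]
    - [0,0,0,0,0,0]

```text
clock: 25.48
position: [0.4171, -0.3595, 0.1477]
eef_rot: [3.141, -0.0, 1.778]
ft_force: [0.1, 0.4, -0.0]
gripper_width: 0.0509
gripper_force: 0.0
```

```bash
python3 - <<'E'
from h import *
s=ctrl.sense(); print(s["position"],np.degrees(s["eef_rot"]))
c=viewer.calibration("wrist"); im=viewer.grab_frame("wrist")[:,:,::-1].copy()
w=np.array([.4163,-.3597]); d=np.array([np.cos(np.radians(101.8)),np.sin(np.radians(101.8))])*.018
for q in (w-d,w+d): cv2.circle(im,tuple(int(round(x)) for x in proj(c,[*q,.06])),2,(0,0,255),-1)
cv2.imwrite("pics/w4.png",im)
E
```

```text
[ 0.41707279 -0.35950808  0.1477375 ] [ 1.79987203e+02 -1.34835708e-03  1.01844754e+02]
```

View pics/w4.png

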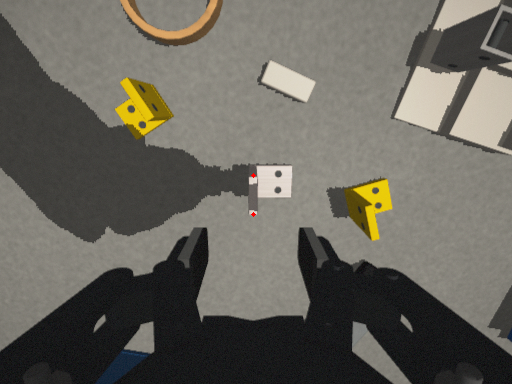

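Wrist view: bracket B's leg runs from (253,175) to (253,213), on the predicted points and square to the closing line. The yellow ones at (145,108) and (370,208) are clear. I'll descend and grip.

>>> servo_tool:
  series:
    - [0,0,-1,0,0,0]
    - [0,0,-1,0,0,0]
    - [0,0,-1,0,0,0]
    - [0,0,-1,0,0,0]
    - [0,0,-0.5,0,0,0]

```text
clock: 25.95
position: [0.4159, -0.3587, 0.032]
eef_rot: [-3.14, -0.003, 1.777]
ft_force: [-0.9, -0.1, -0.3]
gripper_width: 0.051
gripper_force: 0.0
```

>>> servo_tool:
  series:
    - [0,0,-0.3,0,0,0]
    - [0,0,0,0,0,0]
    - [0,0,0,0,0,0]

```text
clock: 26.2
position: [0.417, -0.3603, 0.0284]
eef_rot: [3.141, 0.001, 1.776]
ft_force: [0.0, -0.4, -0.0]
gripper_width: 0.0515
gripper_force: 0.0
```

>>> servo_tool:
  series:
    - [0,0,0,0,0,0]
    - [0,0,0,0,0,0]
    - [0,0,0,0,0,0]
    - [0,0,0,0,0,0]
    - [0,0,0,0,0,0]
  claw: 1

```text
clock: 26.62
position: [0.417, -0.3606, 0.0285]
eef_rot: [3.14, 0.001, 1.775]
ft_force: [0.3, 1.0, 5.2]
gripper_width: 0.0078
gripper_force: 40.2
```

>>> servo_tool:
  series:
    - [0,0,0,0,0,0]
    - [0,0,0,0,0,0]
    - [0,0,0,0,0,0]
    - [0,0,0,0,0,0]
    - [0,0,0,0,0,0]

```text
clock: 27.03
position: [0.417, -0.3606, 0.0285]
eef_rot: [3.14, 0.001, 1.775]
ft_force: [-0.1, 0.9, 5.7]
gripper_width: 0.0074
gripper_force: 40.3
```

>>> servo_tool:
  series:
    - [0,0,0.5,0,0,0]
    - [0,0,1,0,0,0]
    - [0,0,1,0,0,0]
    - [0,0,1,0,0,0]
    - [0,0,1,0,0,0]

```text
clock: 27.45
position: [0.4162, -0.36, 0.1418]
eef_rot: [-3.141, -0.0, 1.775]
ft_force: [0.8, -0.0, -0.6]
gripper_width: 0.0072
gripper_force: 39.4
```

>>> servo_tool:
  series:
    - [0,0,0,0,0,0]
    - [0,0,0,0,0,0]

```text
clock: 27.62
position: [0.417, -0.3607, 0.142]
eef_rot: [3.14, 0.002, 1.775]
ft_force: [0.2, 0.2, -1.6]
gripper_width: 0.0074
gripper_force: 39.5
```

>>> servo_tool:
  series:
    - [0.2,0.5,0,0,0,0]
    - [0.45,0.9,0,0,0,-0.2]
    - [0.45,0.9,0,0,0,-0.2]
    - [0.45,0.9,0,0,0,-0.2]
    - [0.45,0.9,0,0,0,-0.2]

```text
clock: 28.03
position: [0.4662, -0.2557, 0.1386]
eef_rot: [-3.14, -0.002, 1.704]
ft_force: [0.8, -1.1, -1.7]
gripper_width: 0.0079
gripper_force: 39.5
```

>>> servo_tool:
  series:
    - [0.45,0.9,0,0,0,-0.2]
    - [0.45,0.9,0,0,0,0]
    - [0.45,0.9,0,0,0,0]
    - [0.45,0.9,0,0,0,0]
    - [0.45,0.9,0,0,0,0]

```text
clock: 28.45
position: [0.5224, -0.1431, 0.1386]
eef_rot: [-3.139, -0.001, 1.688]
ft_force: [1.2, 0.8, -0.9]
gripper_width: 0.0075
gripper_force: 39.5
```

>>> servo_tool:
  series:
    - [0.45,0.9,0,0,0,0]
    - [0.45,0.9,0,0,0,0]
    - [0.45,0.9,0,0,0,0]
    - [0.45,0.9,0,0,0,0]
    - [0.45,0.9,0,0,0,0]

```text
clock: 28.87
position: [0.5785, -0.0307, 0.1385]
eef_rot: [-3.139, -0.001, 1.688]
ft_force: [0.7, -0.9, -0.4]
gripper_width: 0.0074
gripper_force: 39.5
```

>>> servo_tool:
  series:
    - [0.45,0.9,0,0,0,0]
    - [0.45,0.9,0,0,0,0]
    - [0.42,0.7,0,0,0,0]
    - [0,0.13,0,0,0,0]
    - [0,0,0,0,0,0]

```text
clock: 29.28
position: [0.6112, 0.0347, 0.1384]
eef_rot: [-3.139, -0.0, 1.69]
ft_force: [0.3, -0.3, -1.0]
gripper_width: 0.0076
gripper_force: 39.4
```

>>> servo_tool:
  series:
    - [0,0,0,0,0,0]
    - [0,0,0,0,0,0]
    - [0,0,0,0,0,0]

```text
clock: 29.53
position: [0.6115, 0.0322, 0.14]
eef_rot: [-3.141, 0.0, 1.687]
ft_force: [-0.1, -1.7, -0.8]
gripper_width: 0.0074
gripper_force: 39.4
```

```bash
python3 - <<'E'
from h import *
s=ctrl.sense(); print(s["position"],np.degrees(s["eef_rot"]),s["gripper_width"])
im=viewer.grab_frame("side")[:,:,::-1]; cv2.imwrite("pics/s3.png",im)
cv2.imwrite("pics/s3c.png",cv2.resize(im[100:320,110:310],None,fx=2.6,fy=2.6,interpolation=cv2.INTER_CUBIC))
E
```

```text
[0.61153284 0.03222492 0.13995004] [-1.79978763e+02  3.95753794e-03  9.66518168e+01] 0.00744288316985259
```

View pics/s3c.png

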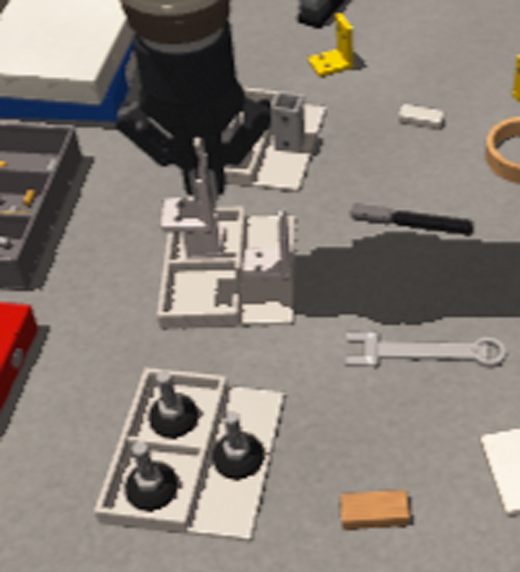

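Side crop: bracket B hangs level at (190,212) above the free near bay. Bracket A stands in the far bay at (205,240).

>>> servo_tool:
  series:
    - [0,0,-1,0,0,0]
    - [0,0,-1,0,0,0]
    - [0,0,-1,0,0,0]
    - [0,0,-0.6,0,0,0]
    - [0,0,-0.4,0,0,0]

```text
clock: 30.0
position: [0.6108, 0.0323, 0.0379]
eef_rot: [-3.139, -0.0, 1.687]
ft_force: [-0.3, 0.1, -0.2]
gripper_width: 0.0076
gripper_force: 39.4
```

>>> servo_tool:
  series:
    - [0,0,-0.25,0,0,0]
    - [0,0,0,0,0,0]
    - [0,0,0,0,0,0]
    - [0,0,0,0,0,0]

```text
clock: 30.33
position: [0.6126, 0.0329, 0.0349]
eef_rot: [3.14, 0.0, 1.688]
ft_force: [0.5, -0.1, -0.8]
gripper_width: 0.0076
gripper_force: 39.6
```

>>> servo_tool:
  series:
    - [0,0,0,0,0,0]
    - [0,0,0,0,0,0]
    - [0,0,0,0,0,0]
    - [0,0,0,0,0,0]
    - [0,0,0,0,0,0]
  claw: -0.2

```text
clock: 30.75
position: [0.6121, 0.0331, 0.0339]
eef_rot: [3.141, -0.0, 1.688]
ft_force: [-0.0, -0.7, -0.2]
gripper_width: 0.0512
gripper_force: 0.0
```

>>> servo_tool:
  series:
    - [0,0,0.5,0,0,0]
    - [0,0,1,0,0,0]
    - [0,0,1,0,0,0]
    - [0,0,1,0,0,0]
    - [0,0,1,0,0,0]

```text
clock: 31.17
position: [0.6119, 0.0331, 0.1486]
eef_rot: [3.141, 0.0, 1.688]
ft_force: [0.4, 1.1, -1.2]
gripper_width: 0.0516
gripper_force: 0.0
```

>>> servo_tool:
  series:
    - [-1,0,0.5,0,0,0]
    - [-1,0,0.5,0,0,0]
    - [-1,0,0.5,0,0,0]
    - [-1,0,0.5,0,0,0]
    - [-1,0,0.5,0,0,0]

```text
clock: 31.58
position: [0.4857, 0.033, 0.2103]
eef_rot: [3.141, 0.0, 1.688]
ft_force: [-0.5, 0.2, 0.3]
gripper_width: 0.0514
gripper_force: 0.0
```

>>> servo_tool:
  series:
    - [-1,0,0.5,0,0,0]
    - [-1,0,0,0,0,0]
    - [-1,0,0,0,0,0]
    - [0,0,0,0,0,0]
    - [0,0,0,0,0,0]

```text
clock: 32.0
position: [0.4115, 0.0331, 0.2229]
eef_rot: [3.139, 0.0, 1.688]
ft_force: [0.3, 0.3, 0.4]
gripper_width: 0.0511
gripper_force: 0.0
```

```bash
python3 - <<'E'
from h import *
a=viewer.grab_frame("top")[:,:,::-1]; b=viewer.grab_frame("side")[:,:,::-1]
cv2.imwrite("pics/end.png",np.vstack([cv2.resize(a[95:175,130:390],(780,240),interpolation=cv2.INTER_CUBIC),cv2.resize(b[120:310,130:290],(400,345)) if 0 else cv2.copyMakeBorder(cv2.resize(b[120:310,130:290],(300,356)),0,0,0,480,cv2.BORDER_CONSTANT)]))
E
```

```text
(no output)
```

View pics/end.png

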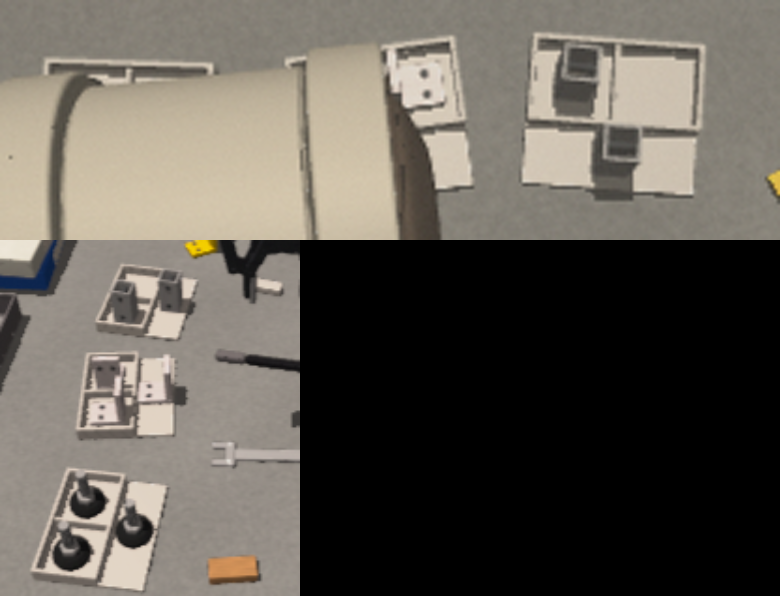

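Final views: every fitting stands upright and central in its bay. The side view shows the feet at (87,498) and (70,548), brackets at (107,370) and (103,410), and the sleeve at (123,300). I'll hand in.

```bash
python3 -c "
from cell import hand_in; print(hand_in())"
```

```text
the job is handed in; nothing more can be done
None
```

Job handed in after about 32 s of robot time: both feet, both brackets and the sleeve looked upright, central and released in their matching trays in the final views, and the yellow look-alikes were left alone; the hand-in returned no verdict.

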